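# Clamp the jar centred on the jar stand

### The job

Set the lidded jar upright on the small round platform of the jar stand, then slide the stand's clamp up until its pad pushes the jar snugly against both stop posts, so that the jar is centred with no edge overhanging and is still held tight after you let go. It is glass: do not bang it down, squeeze it in the clamp only firmly (about 8 N, never over 15 N at the pad), and leave the other things where they are.

Things in the scene. Friction and masses are not known exactly. Their poses are not given: they have to be found in the camera images.
- jar: Lidded preserve jar of glass, round, 60 mm across (56 to 60 mm by direction) and 85 mm tall, wide screw lid fixed on; about 0.19 to 0.37 kg. Origin at the centre of its underside, z up. A slimmer spice jar and a big food tin stand near it. Carry it round the front: stacked boxes 260 mm high fill the back between jar and stand (x over 0.64, y -0.15 to 0.15).
- stand: Jar stand, fixed: metal base 250 x 104 x 14 mm, x = -190 to +60 mm. Origin on the worktop under the centre of its round platform (66 mm across, top 30 mm up); x = the way the clamp closes, z up. Two rubber-sleeved stop posts, 14 mm thick, up to 80 mm above the worktop, stand at x = +31, y = +/-19 mm; a jar touching both is centred within 1 mm.
- platform_centre (a point): Centre of the platform's top face, 30 mm above the worktop; axes as the stand's.
- clamp: Clamp carriage on the stand, sliding along the stand's x from where its origin is at stand x = -155 mm to x = -80 mm; it starts up to 10 mm along. Origin on the worktop under its upright grip, axes as the stand's. It slides against a steady drag of about 6 N and stays where it is left; its pad is described under stem_root.
- stem_root (a point): Where the pad's threaded stem leaves the carriage, 30 mm ahead of the clamp's origin, 55 mm up. The rubber pad (30 wide, 38 tall) faces the jar; the stem's setting differs each time and is NOT measured: the pad's face is 65 to 89 mm ahead of the clamp's origin. The pad is sprung, 8 N per mm, at most 3 mm.
- clamp_grip (a point): On the clamp's upright grip, 70 mm up, over the clamp's origin. The grip is 16 mm along x, 20 along y, from 34 to 86 mm above the worktop: push its flat rear (-x) face or pinch it across y. Pushing takes 6 N while sliding, plus the pad's force on the jar: about 14 N for an 8 N squeeze. Let go, the drag keeps about 4 N of it.
- spice: Bystander: slim spice jar, 46 x 106 mm tall, loose; origin at the centre of its underside.
- can: Bystander: tall food tin, 102 x 118 mm tall, loose; origin at the centre of its underside.
- tin: Bystander: flat round food tin, 86 x 40 mm tall, loose; origin at the centre of its underside.
- timer: Bystander: round kitchen timer, 62 x 45 mm tall, loose; origin at the centre of its underside.
- weight: Bystander: round balance weight with a knob, 37 x 35 mm tall, loose; origin at the centre of its underside.
Mind the look-alikes: they are no part of the job. Leave any green or yellow look-alike of the jar alone.

How it is judged (in metres and radians):
On the way, in this order (a step that is already met when the one before it is completed fails the run):
1. the jar stands upright on the platform (z of jar in the frame of platform_centre between -0.003 and 0.003 m and angle between jar's own z axis and vertical below 0.08 rad and horizontal distance between jar and platform_centre below 0.035 m and contact force between jar and the fingers below 0.3 N), for 0.2 s.
2. the clamp's pad holds the jar centred against the posts with at least 3 N (z of jar in the frame of platform_centre between -0.003 and 0.003 m and angle between jar's own z axis and vertical below 0.08 rad and horizontal distance between jar and platform_centre below 0.003 m and contact force between jar and clamp above 3 N), for 0.3 s.
At the end, for the whole second after the job is handed in: The jar stands upright (within 0.08 rad) and at rest on the platform (height within 3 mm), its centre within 3 mm of the platform's centre so that no edge overhangs, and the clamp, let go, still presses it with more than 3 N (all of step 2 and linear speed of jar below 0.01 m/s); the robot touches nothing.
It fails at once if the clamp squeezes the glass with more than 15 N (contact force between jar and clamp above 15 N).
It fails at once if the jar is banged against the stand (more than 60 N) (contact force between jar and stand above 60 N).
It fails at once if another thing is shifted by more than 30 mm or knocked over (distance of any of spice, can, tin, timer, weight from where it was at the start of the episode above 0.03 m or angle between any of spice, can, tin, timer, weight's own z axis and vertical above 0.5 rad).
It also fails if it takes over 58 s, if anything falls off the work surface, if the arm or the gripper's body presses on something with over 40 N, if the wrist force passes 120 N, or if a joint passes its speed limit or range.

### The arm

A 7-joint arm with a two-finger parallel gripper is mounted at the origin on a cart in front of the work surface, level with it; the furniture and walls round the work are solid. World frame = base frame: x ahead of the robot, y to its left, z up, the work surface at z = 0. Lengths are in m, angles in degrees, forces in N, time in s.
With the tool pointing down it reaches from about 0.425 to 0.875 m from the base axis. Payload 9.9 kg.
Tool frame: the origin (TCP) lies between the finger pads; the fingertips stand 11 mm ahead of it and the grasp point (between the pads) lies 8 mm behind it (manip.tcp_to_tips is the z of the fingertips in the tool frame, in m); z points along the fingers, x is the direction in which the jaws open and shut, and the axes are right-handed (so a half turn about z gives the same grasp; the last joint's range is limited). The gripper opens to 85 mm and grips with 20 to 120 N. Pads are 22 mm wide; open, the fingers measure 114 mm over their backs; the gripper's body (76 mm by 85 mm) begins 54 mm behind the grasp point. The pads swing forward as they close: fully open they stand 13 mm farther back than shut.
Start: joints at [63.266, 32.985, 1.427, 82.34, -0.859, 64.687, -3.237], TCP at [0.252, -0.626, 0.242] pointing down, gripper open.
Joint ranges: [-157.87, 157.87], [-19.46, 123.44], [-87.15, 90], [11.01, 140.99], [-62.26, 242.26], [9.8, 113.94], [-161.44, 161.44]. Speed limits (degrees/s): [127.2, 127.2, 172.46, 172.46, 180, 180, 180].

### API

Orientations are given as [roll, pitch, yaw] about the fixed x, y, z axes, in that order (R = Rz(yaw) Ry(pitch) Rx(roll)).
In Python, from plant import manip, planner, grab_frame, camera_info gives the robot as it stands. Calls block until the motion is done:
- manip.move_ptp(position, orientation): joint-space move of the TCP to a pose.
- manip.line_to(position, attitude=None, feed=0.15, f_stop=None): straight line of the TCP; attitude=None keeps the orientation; feed is the mean speed in m/s. With f_stop (N) it stops when the force on the tool has changed by that much, and returns True; else False.
- manip.goto_joints(angles): joint-space move.
- manip.move_gripper(opening, grip_force=None): finger opening in m; grip_force is the grip in N (None keeps the last); returns when the fingers have stopped.
- manip.hold(seconds).
- planner.ik(position, orientation): joint angles nearest the present ones, or None.
- manip.sense(): the state.
- grab_frame(name): name is "scene" or "top" or "wrist"; returns the picture (480x640x3 uint8, red, green, blue); there is no depth.
- camera_info(name): a dict with "fx", "fy", "cx", "cy" (pixels), "D" ([k1, k2, p1, p2, k3] as OpenCV has them; the pictures are not rectified), "xyz" and "orientation" of the camera in the world. Camera axes: x right, y down, z forward; pixel columns grow to the right and rows downward; lengths in m; the calibration is good to about 2 mm. A picture is of the moment at which its call begins: read the wrist's pose just before it. camera_info takes no time and is no camera call; for the wrist camera it gives the pose at the moment of the call.
A pose or a line that the arm cannot do raises manip.PlanningError and nothing moves.
- manip.job_done(): hands the job in, once; it reports no verdict.
The state is a dict: "clock": time; "q": joint angles; "joint_vel": joint speeds; "joint_efforts": joint torques, N m; "eef_pos": TCP position; "tool_rot": TCP orientation; "wrist_force": force on the tool from outside, world axes, zero at the start; "moment": the same for the moment, N m; "width": finger opening in m.
Only numpy, scipy, OpenCV 4.12 (cv2) and the standard library are available. Lean on these libraries where they do the work, as an engineer would, in place of code of your own. Each camera call takes 0.05 s, during which the arm holds its last target.

## Working session

There is one attempt and no reset: what is moved stays moved. The work goes in short steps, each a Python script; the robot and the scene stay as the last script left them, time stands still between calls to the robot, and variables do not carry over. Pictures are saved under pics/ and viewed, and the job is handed in when it is done.

```bash
ls; mkdir -p pics
python3 - <<'E'
from plant import manip, planner, grab_frame, camera_info
import cv2
for n in ["scene","top"]:
    im=grab_frame(n); cv2.imwrite(f"pics/{n}0.png",im[:,:,::-1]); print(n,camera_info(n))
print(camera_info("wrist")); s=manip.sense(); print(s["clock"],s["eef_pos"],s["tool_rot"],manip.tcp_to_tips)
E
```

```text
pics
scene {'fx': 562.326871492874, 'fy': 562.326871492874, 'cx': 326.6427631271308, 'cy': 239.0810404021703, 'D': array([-0.17703161,  0.        ,  0.        ,  0.        ,  0.        ]), 'xyz': array([-0.11233972,  0.78427649,  1.06131512]), 'orientation': array([-131.60176316,   -0.36680276, -142.43521404])}
top {'fx': 514.7306147465375, 'fy': 514.7306147465375, 'cx': 320.60200209949556, 'cy': 243.12368331781062, 'D': array([-0.10594318,  0.        ,  0.        ,  0.        ,  0.        ]), 'xyz': array([ 0.4426445 , -0.09186481,  1.32527373]), 'orientation': array([-174.84239627,   -0.96718686,  -89.17468603])}
{'fx': 432.35361651278646, 'fy': 432.35361651278646, 'cx': 323.62973917420874, 'cy': 238.25924754452063, 'D': array([-0.05984495,  0.        ,  0.        ,  0.        ,  0.        ]), 'xyz': array([ 0.32788878, -0.59547425,  0.37272107]), 'orientation': array([ 1.61558917e+02,  6.31527537e-02, -6.81144994e+01])}
0.1 [ 0.25203474 -0.62577627  0.24152864] [ 1.79997605e+02  8.34025703e-02 -6.80626102e+01] 0.011
```

View pics/scene0.png

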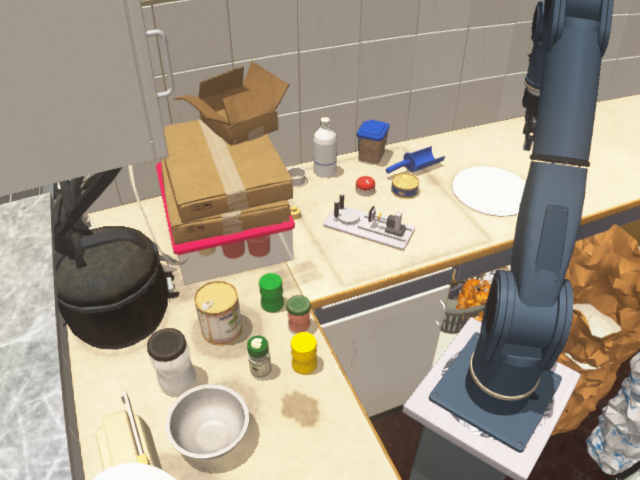

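View pics/top0.png

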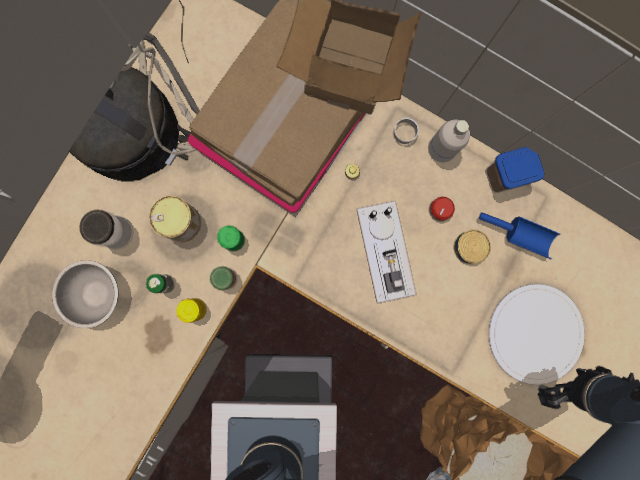

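```bash
cat > h.py <<'E'
import numpy as np, cv2
from scipy.spatial.transform import Rotation as R
def ray(info,u,v):
    K=np.array([[info["fx"],0,info["cx"]],[0,info["fy"],info["cy"]],[0,0,1]])
    p=cv2.undistortPoints(np.array([[[u,v]]],float),K,info["D"])[0,0]
    d=R.from_euler("xyz",info["orientation"],degrees=True).as_matrix()@np.array([p[0],p[1],1]); return info["xyz"],d
def at(info,u,v,z):
    o,d=ray(info,u,v); return o+d*(z-o[2])/d[2]
def proj(info,P):
    K=np.array([[info["fx"],0,info["cx"]],[0,info["fy"],info["cy"]],[0,0,1]])
    M=R.from_euler("xyz",info["orientation"],degrees=True).as_matrix().T
    P=np.atleast_2d(P); pc=(P-info["xyz"])@M.T
    return cv2.projectPoints(pc,np.zeros(3),np.zeros(3),K,info["D"])[0][:,0]
def crop(src,x,y,w,h,k,dst):
    im=cv2.imread(src)[y:y+h,x:x+w]; cv2.imwrite(dst,cv2.resize(im,None,fx=k,fy=k,interpolation=cv2.INTER_CUBIC))
E
python3 - <<'E'
from h import *
crop("pics/top0.png",140,210,120,120,5,"pics/c1.png")
crop("pics/top0.png",340,190,90,120,5,"pics/c2.png")
crop("pics/scene0.png",230,260,110,130,4.5,"pics/c3.png")
E
```

```text
(no output)
```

View pics/c1.png

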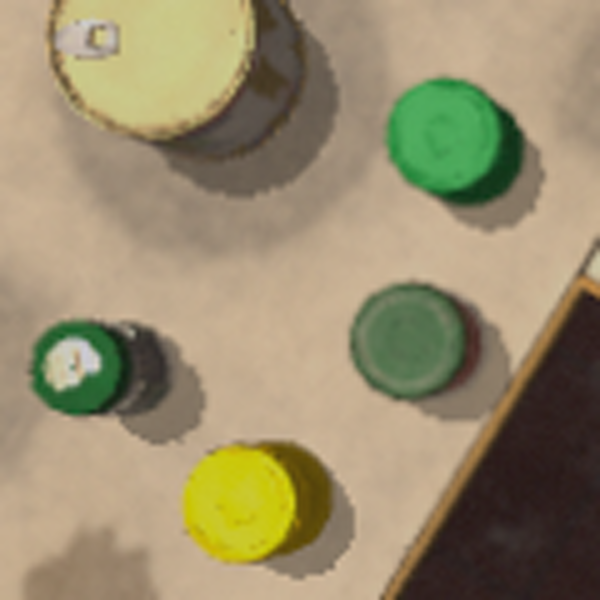

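View pics/c2.png

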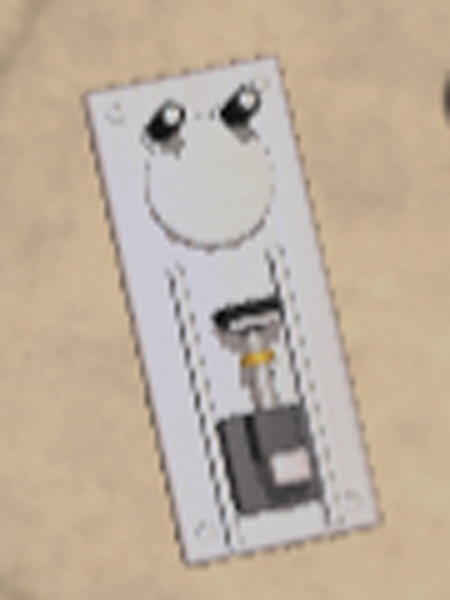

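View pics/c3.png

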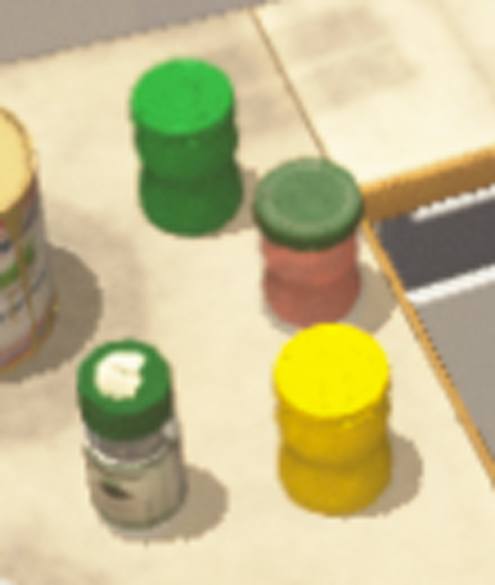

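```bash
python3 - <<'E'
from h import *
from plant import camera_info, planner
t=camera_info("top"); s=camera_info("scene")
c1=lambda a,b:(140+a/5-.4,210+b/5-.4)
c2=lambda a,b:(340+a/5-.4,190+b/5-.4)
c3=lambda a,b:(230+a/4.5-.4,260+b/4.5-.4)
np.set_printoptions(precision=4,suppress=True)
print("jar top",at(t,*c1(409,340),.085),"edges",at(t,*c1(351,340),.085),at(t,*c1(467,340),.085))
print("jar scene",at(s,*c3(308,202),.085))
print("green",at(t,*c1(445,137),.085),"yellow",at(t,*c1(240,505),.085),"spice",at(t,*c1(80,367),.106),"can",at(t,*c1(152,50),.118))
C=[at(t,*c2(*p),.014) for p in [(88,95),(278,57),(382,522),(187,565)]]
for p in C: print("corner",p)
for i in range(4): print(np.linalg.norm(C[i]-C[(i+1)%4]))
xd=(C[0]+C[1]-C[2]-C[3])/2; print("yaw",np.degrees(np.arctan2(xd[1],xd[0])), "edges",[np.degrees(np.arctan2(*(a-b)[[1,0]])) for a,b in[(C[0],C[3]),(C[1],C[2])]])
u=xd/np.linalg.norm(xd); cen=np.mean(C,0); print("origin from corners",cen+u*.065)
print("platform",at(t,*c2(210,183),.03), at(t,*c2(145,186),.03),at(t,*c2(274,186),.03))
print("posts",at(t,*c2(172,114),.08),at(t,*c2(246,98),.08))
g=at(t,*c2(292,466),.086);print("grip top",g)
print("pad",at(t,*c2(249,309),.074))
E
python3 - <<'E'
from h import *
crop("pics/scene0.png",315,180,110,75,7,"pics/c4.png")
E
```

```text
jar top [0.4677 0.1265 0.085 ] edges [0.4672 0.1546 0.085 ] [0.4682 0.0985 0.085 ]
jar scene [0.4662 0.1306 0.085 ]
green [0.5662 0.112  0.085 ] yellow [0.3871 0.206  0.085 ] spice [0.4516 0.28   0.106 ] can [0.6023 0.2479 0.118 ]
corner [ 0.6522 -0.2054  0.014 ]
corner [ 0.674 -0.304  0.014]
corner [ 0.4347 -0.358   0.014 ]
corner [ 0.4117 -0.2579  0.014 ]
0.1009872166912179
0.2453192894910118
0.10264294614993237
0.2461568834354383
yaw 12.508375522355001 edges [np.float64(12.31596655145146), np.float64(12.701441437920936)]
origin from corners [ 0.6066 -0.2673  0.014 ]
platform [ 0.6056 -0.2666  0.03  ] [ 0.6035 -0.2334  0.03  ] [ 0.6046 -0.2994  0.03  ]
posts [ 0.633 -0.241  0.08 ] [ 0.6416 -0.2775  0.08  ]
grip top [ 0.4616 -0.2994  0.086 ]
pad [ 0.5382 -0.2801  0.074 ]
```

View pics/c4.png

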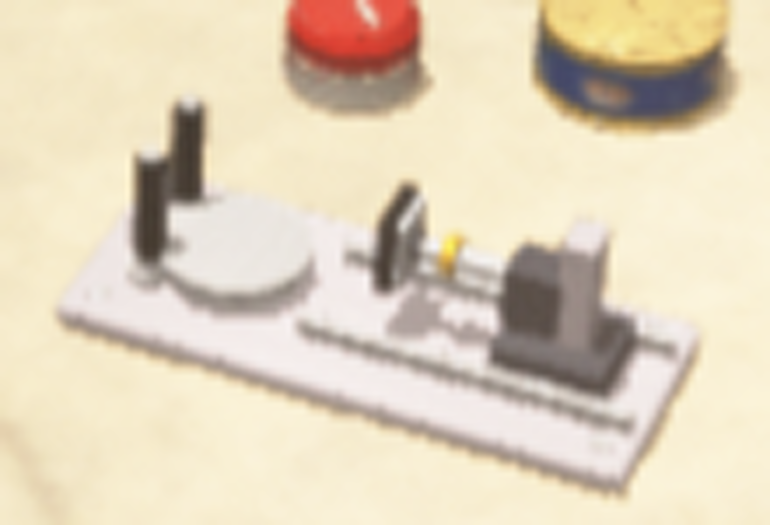

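Run:
```python
from h import *
from plant import manip, planner, grab_frame, camera_info
import json
def snap(n):
    i=camera_info("wrist"); im=grab_frame("wrist"); cv2.imwrite(f"pics/{n}.png",im[:,:,::-1]); json.dump({k:(v.tolist() if hasattr(v,'tolist') else v) for k,v in i.items()},open(f"pics/{n}.json","w"))
manip.move_ptp([.518,-.286,.26],[180,0,-77.5]); manip.hold(.2); snap("w1")
manip.move_ptp([.42,0.0,.26],[180,0,-95])
manip.move_ptp([.41,.145,.26],[180,0,-113]); manip.hold(.2);snap("w2")
s=manip.sense(); print(s["clock"],s["eef_pos"],s["tool_rot"],s["q"],s["wrist_force"])
```

```text
4.0333 [0.41040771 0.14380852 0.26001503] [-1.79987636e+02 -9.97283319e-03 -1.13114348e+02] [ -22.46352819   11.55091618   -3.70530053  114.75404757    0.93944539
   53.72168159 -139.76423829] [-0.7345091   0.52374374 -0.25857541]
```

View pics/w1.png

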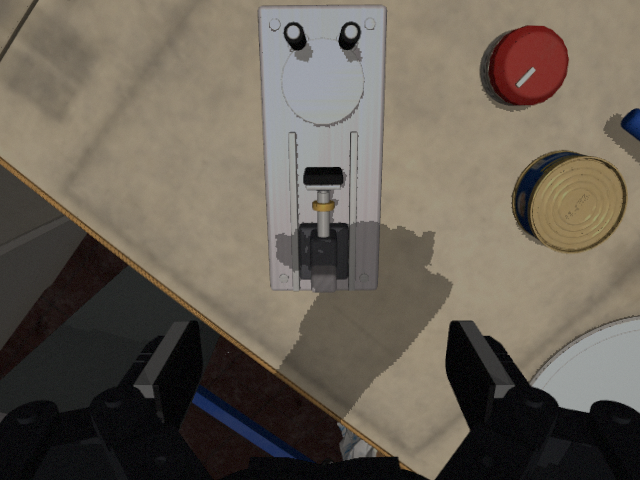

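View pics/w2.png

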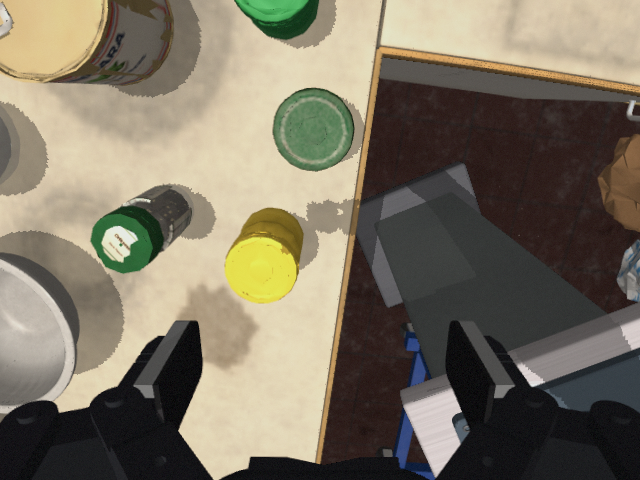

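Run:
```python
from h import *
crop("pics/w1.png",250,0,150,135,5,"pics/d1.png")
crop("pics/w1.png",250,135,150,165,4,"pics/d2.png")
crop("pics/w2.png",250,70,130,120,5,"pics/d3.png")
```

```text
(no output)
```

View pics/d1.png

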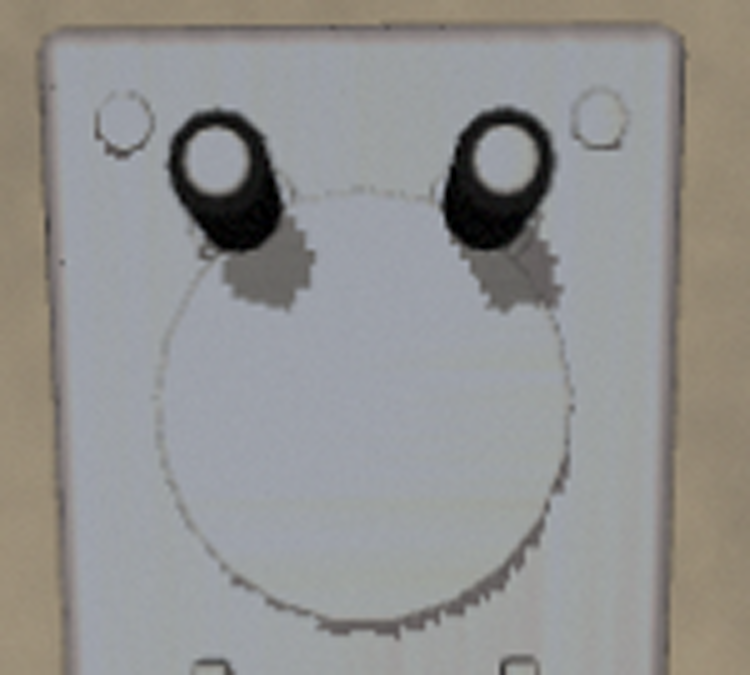

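View pics/d2.png

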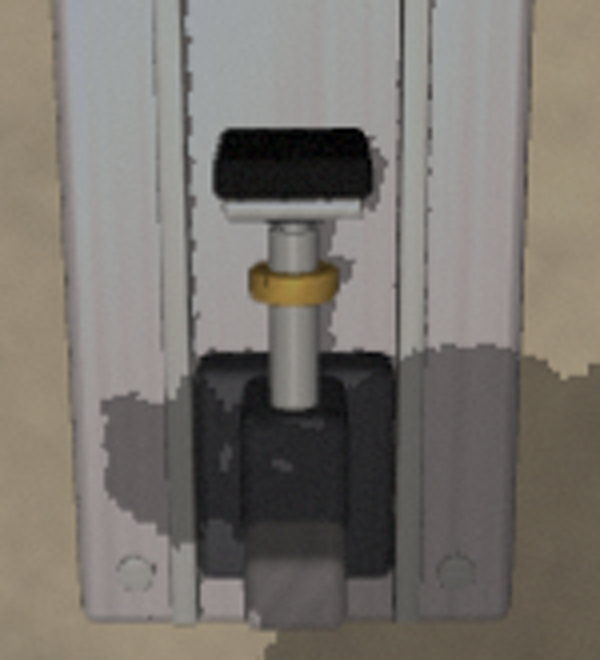

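View pics/d3.png

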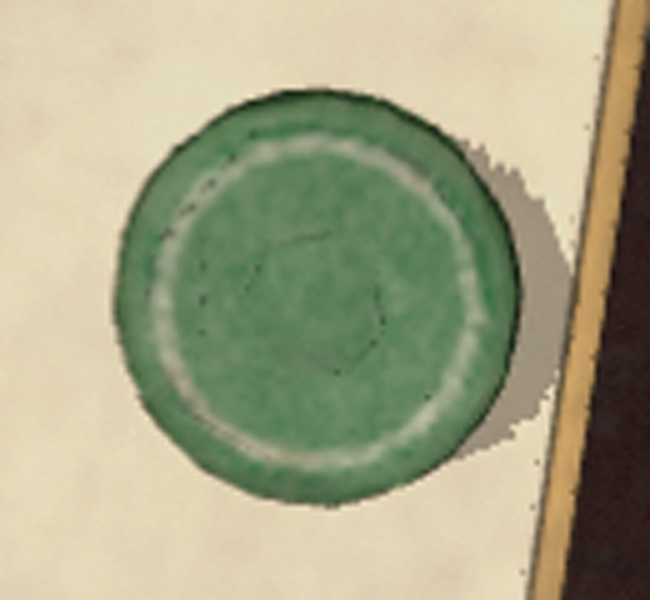

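Run:
```python
from h import *
import json
np.set_printoptions(precision=4,suppress=True)
def L(n):
    i=json.load(open(f"pics/{n}.json")); return {k:(np.array(v) if isinstance(v,list) else v) for k,v in i.items()}
a=L("w1"); b=L("w2")
d1=lambda x,y:(250+x/5-.4,y/5-.4); d2=lambda x,y:(250+x/4-.4,135+y/4-.4); d3=lambda x,y:(250+x/5-.4,70+y/5-.4)
print("jar ring",at(b,*d3(320,302),.085),"outline",at(b,*d3(317,298),.08), "edges",np.linalg.norm(at(b,*d3(115,298),.08)-at(b,*d3(519,298),.08)))
print("plat L,R,T,B",[at(a,*d1(*p),.03)[:2] for p in [(157,409),(570,409),(363,188),(363,630)]])
e=[at(a,*d1(*p),.03) for p in [(157,409),(570,409),(363,188),(363,630)]];pc=np.mean(e,0);print("pc",pc)
p1,p2=at(a,*d1(216,160),.08),at(a,*d1(504,160),.08); d=p1-p2
print("posts",p1,p2,np.linalg.norm(d),"yaw",np.degrees(np.arctan2(d[1],d[0]))-90)
C=[at(a,*p,.014) for p in [d1(45,30),d1(680,30),d2(510,620),d2(83,618)]]
for c in C: print(c)
for l,r in[(0,3),(1,2)]: print("yaw",np.degrees(np.arctan2(*(C[l]-C[r])[[1,0]])),np.linalg.norm(C[l]-C[r]))
th=np.radians(12.5);u=np.array([np.cos(th),np.sin(th),0]);v=np.array([-u[1],u[0],0])
print("orig posts",(p1+p2)/2-.031*u,"corners",np.mean(C,0)+.065*u)
def st(p): q=p-pc; return q@u,q@v
print("grip top front edge",st(at(a,*d2(295,525),.086)),"pad front top",st(at(a,*d2(293,130),.074)),"stem root",st(at(a,*d2(295,400),.055)), "grip rear",st(at(a,*d2(295,628),.086)))
```

```text
jar ring [0.4671 0.1271 0.085 ] outline [0.4675 0.1275 0.08  ] edges 0.05678091843311426
plat L,R,T,B [array([ 0.6004, -0.2344]), array([ 0.6143, -0.2982]), array([ 0.6391, -0.2593]), array([ 0.5738, -0.2735])]
pc [ 0.6069 -0.2664  0.03  ]
posts [ 0.6326 -0.2409  0.08  ] [ 0.6408 -0.2782  0.08  ] 0.038152505310143116 yaw 12.346473696438395
[ 0.6534 -0.2045  0.014 ]
[ 0.6749 -0.3029  0.014 ]
[ 0.4348 -0.3577  0.014 ]
[ 0.4134 -0.2576  0.014 ]
yaw 12.46604015970034 0.2457504564334219
yaw 12.865031093302878 0.24628758980925183
orig posts [ 0.6064 -0.2663  0.08  ] corners [ 0.6076 -0.2666  0.014 ]
grip top front edge (np.float64(-0.13385878151640918), np.float64(-0.0005306567395664336)) pad front top (np.float64(-0.0606884056390805), np.float64(-0.00035534300500921634)) stem root (np.float64(-0.1189368151486217), np.float64(-0.0005622442405953253)) grip rear (np.float64(-0.15541165608026997), np.float64(-0.0004730206128471894))
```

Run:
```python
from h import *
from plant import manip, planner, grab_frame, camera_info
o=[180,0,-113]
manip.move_ptp([.4673,.127,.16],o)
print(manip.line_to([.4673,.127,.057],feed=.08,f_stop=12), manip.sense()["eef_pos"])
manip.move_gripper(.03,40); s=manip.sense(); print(s["width"],s["wrist_force"],s["moment"])
manip.line_to([.4673,.127,.075],feed=.05); manip.hold(.2)
s=manip.sense(); print(s["clock"],s["width"],s["wrist_force"],s["eef_pos"])
im=grab_frame("wrist"); cv2.imwrite("pics/w3.png",im[:,:,::-1]);im=grab_frame("scene"); cv2.imwrite("pics/s3.png",im[:,:,::-1])
crop("pics/s3.png",220,240,130,150,4,"pics/s3c.png")
```

```text
False [0.4675249  0.12709228 0.05738497]
0.05593087563442072 [-0.11883537  0.4668748   5.76282935] [-0.21016393  0.20325021 -0.00916596]
7.1 0.05666509781178849 [ 0.24971975 -0.77947093 -1.56806899] [0.46713324 0.12698658 0.07480304]
```

View pics/w3.png

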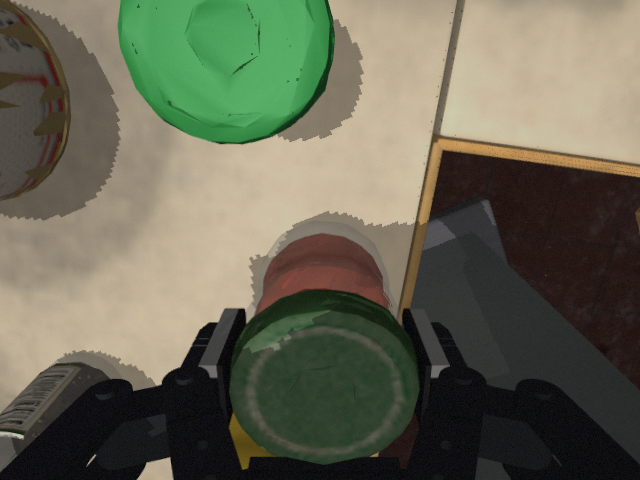

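View pics/s3c.png

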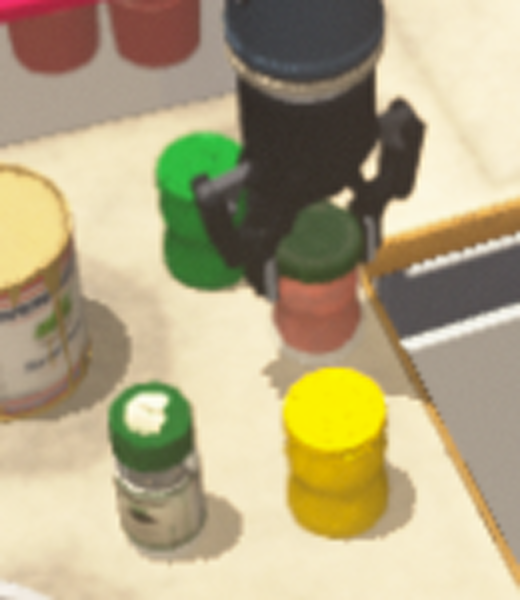

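Run:
```python
from h import *
from plant import manip, planner, grab_frame, camera_info
th=np.radians(12.5);u=np.array([np.cos(th),np.sin(th),0]);O=np.array([.6067,-.2665,0])
manip.line_to([.4673,.127,.2],feed=.12)
manip.move_ptp([.48,-.02,.2],[180,0,-95])
P=O-.005*u
manip.move_ptp(P+[0,0,.2],[180,0,-77.5]); 
manip.line_to(P+[0,0,.12],feed=.1); manip.hold(.2)
s=manip.sense(); print(s["clock"],s["width"],s["wrist_force"],s["eef_pos"])
for n in ["scene","top"]:
    im=grab_frame(n); cv2.imwrite(f"pics/{n}4.png",im[:,:,::-1])
crop("pics/scene4.png",300,130,140,120,5,"pics/s4c.png")
crop("pics/top4.png",340,170,100,140,4,"pics/t4c.png")
```

```text
11.25 0.056235278622179086 [ 0.43141047 -0.0497129  -2.00769859] [ 0.60213782 -0.26772744  0.12069728]
```

View pics/s4c.png

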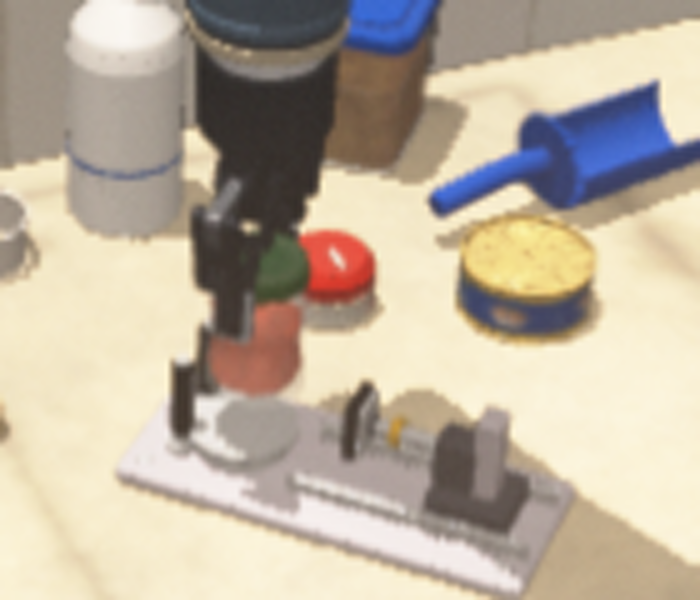

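Run:
```python
from h import *
from plant import manip, planner, grab_frame, camera_info
th=np.radians(12.5);u=np.array([np.cos(th),np.sin(th),0]);O=np.array([.6067,-.2665,0])
P=O-.005*u
manip.line_to(P+[0,0,.096],feed=.05); manip.hold(.2)
print(manip.line_to(P+[0,0,.083],feed=.01,f_stop=4)); s=manip.sense(); print(s["clock"],s["width"],s["wrist_force"],s["eef_pos"])
manip.hold(.2); s=manip.sense(); print(s["wrist_force"],s["eef_pos"])
```

```text
True
13.025 0.0564035165852233 [-0.28366434  0.85430399  5.76987899] [ 0.6017784  -0.26752703  0.0876028 ]
[-1.10286937  0.49200569  5.29251085] [ 0.60176708 -0.2674951   0.08758401]
```

Run:
```python
from h import *
from plant import manip, planner, grab_frame, camera_info
th=np.radians(12.5);u=np.array([np.cos(th),np.sin(th),0]);O=np.array([.6067,-.2665,0])
P=O-.005*u
manip.move_gripper(.062,30); manip.move_gripper(.085); manip.hold(.3)
manip.line_to(P+[0,0,.2],feed=.12)
# back off to view
manip.move_ptp(O-.09*u+[0,0,.26],[180,0,-77.5]);manip.hold(.2)
i=camera_info("wrist"); im=grab_frame("wrist"); cv2.imwrite("pics/w5.png",im[:,:,::-1])
import json; json.dump({k:(v.tolist() if hasattr(v,'tolist') else v) for k,v in i.items()},open("pics/w5.json","w"))
im=grab_frame("scene"); cv2.imwrite("pics/s5.png",im[:,:,::-1]); crop("pics/s5.png",300,150,130,110,5,"pics/s5c.png")
print(manip.sense()["clock"])
```

```text
16.0083
```

View pics/w5.png

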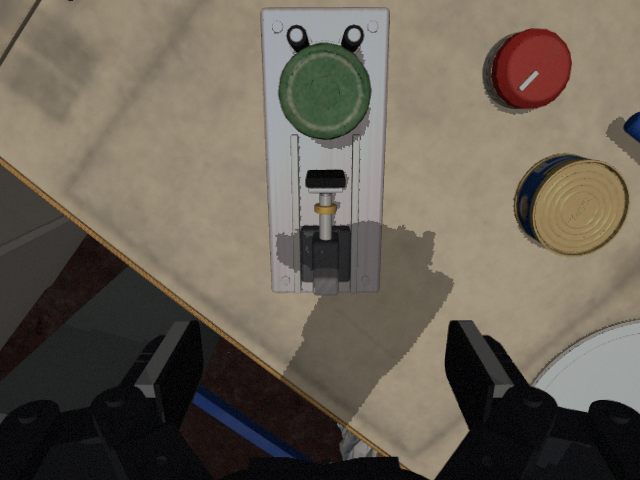

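View pics/s5c.png

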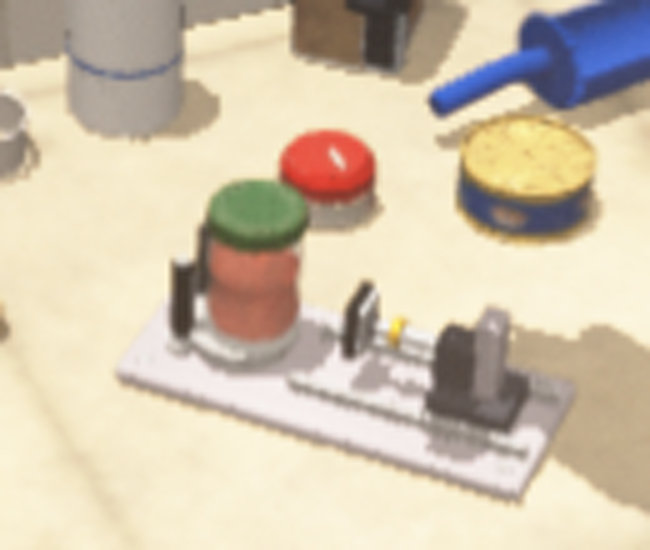

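Run:
```python
from h import *
from plant import manip, planner, grab_frame, camera_info
np.set_printoptions(precision=3,suppress=True)
th=np.radians(12.5);u=np.array([np.cos(th),np.sin(th),0]);O=np.array([.6067,-.2665,0])
q=lambda x,z:O+x*u+[0,0,z]
manip.move_gripper(0.0,40)
manip.move_ptp(q(-.187,.15),[180,0,-77.5])
print(manip.line_to(q(-.187,.059),feed=.08,f_stop=15)); manip.hold(.2)
s0=manip.sense(); print(s0["wrist_force"],s0["eef_pos"],s0["width"])
def st():
    s=manip.sense(); return s["clock"],(s["eef_pos"]-O)@u,(s["wrist_force"]-s0["wrist_force"])@u
r=manip.line_to(q(-.172,.059),feed=.03,f_stop=12); print(r,st())
r=manip.line_to(q(-.150,.059),feed=.02,f_stop=12); print(r,st())
manip.hold(.1); print(st())
i=camera_info("wrist"); im=grab_frame("wrist"); cv2.imwrite("pics/w6.png",im[:,:,::-1])
im=grab_frame("scene"); cv2.imwrite("pics/s6.png",im[:,:,::-1]); crop("pics/s6.png",300,150,130,110,5,"pics/s6c.png")
```

```text
False
[0.659 0.071 0.352] [ 0.424 -0.307  0.059] -0.0002656667480241713
False (19.55, np.float64(-0.17206220253677332), np.float64(-1.2933046150585479))
False (20.8, np.float64(-0.15137792072478146), np.float64(-6.04831972629226))
(20.9, np.float64(-0.1513781412248133), np.float64(-5.792644649051929))
```

View pics/s6c.png

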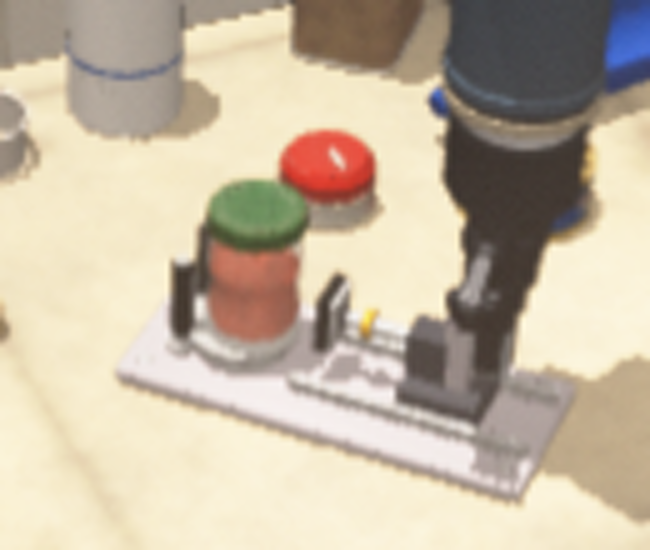

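View pics/w6.png

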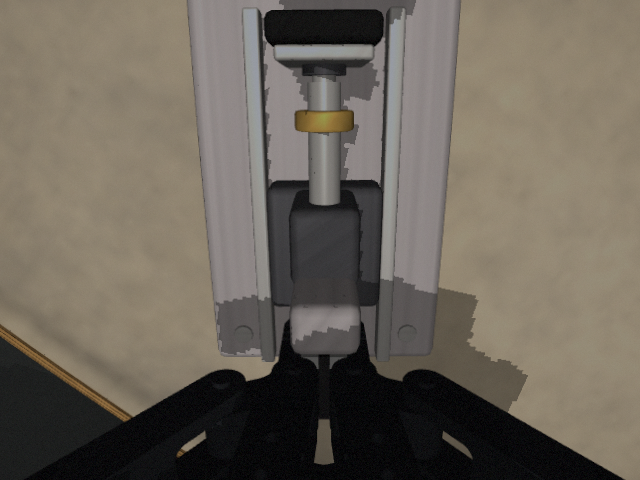

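Run:
```python
from h import *
from plant import manip, planner, grab_frame, camera_info
np.set_printoptions(precision=3,suppress=True)
th=np.radians(12.5);u=np.array([np.cos(th),np.sin(th),0]);O=np.array([.6067,-.2665,0])
q=lambda x,z:O+x*u+[0,0,z]
manip.line_to(q(-.156,.059),feed=.03); manip.hold(.3)
s0=manip.sense(); print(s0["wrist_force"])
def st():
    s=manip.sense(); return s["clock"],(s["eef_pos"]-O)@u,(s["wrist_force"]-s0["wrist_force"])@u
r=manip.line_to(q(-.137,.059),feed=.012,f_stop=14); print(r,st())
if not r:
    # continue slowly: force already ~6 N from sliding
    f=-st()[2]; r=manip.line_to(q(-.105,.059),feed=.006,f_stop=14-f); print(r,st())
manip.hold(.4); print(st())
im=grab_frame("wrist"); cv2.imwrite("pics/w7.png",im[:,:,::-1])
im=grab_frame("scene"); cv2.imwrite("pics/s7.png",im[:,:,::-1]); crop("pics/s7.png",300,150,130,110,5,"pics/s7c.png")
```

```text
[-0.522  0.132  0.298]
False (23.3833, np.float64(-0.13862145645808435), np.float64(-5.655131552182423))
True (25.6667, np.float64(-0.13002764843832426), np.float64(0.9179628422446932))
(26.0667, np.float64(-0.1301715311375157), np.float64(1.1330195528661888))
```

View pics/s7c.png

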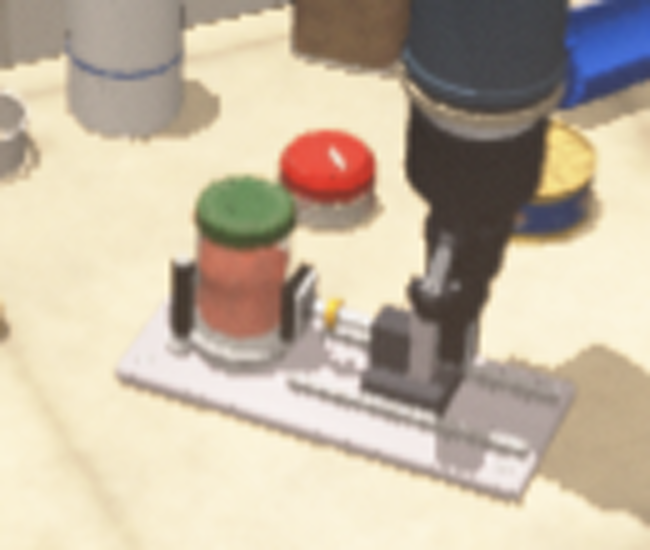

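View pics/w7.png

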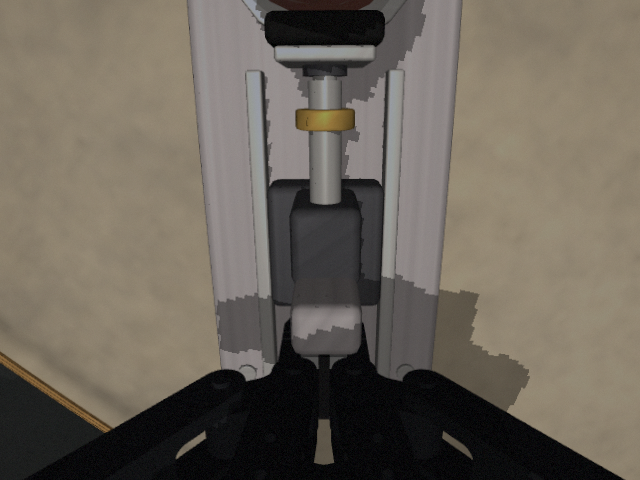

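Run:
```python
from h import *
from plant import manip, planner, grab_frame, camera_info
np.set_printoptions(precision=3,suppress=True)
th=np.radians(12.5);u=np.array([np.cos(th),np.sin(th),0]);O=np.array([.6067,-.2665,0])
q=lambda x,z:O+x*u+[0,0,z]
manip.line_to(q(-.134,.059),feed=.03); manip.hold(.2)
s0=manip.sense(); print(s0["wrist_force"])
def st():
    s=manip.sense(); return s["clock"],round((s["eef_pos"]-O)@u*1000,2),round((s["wrist_force"]-s0["wrist_force"])@u,2)
for x in np.arange(-.1315,-.123,.0005):
    r=manip.line_to(q(x,.059),feed=.01,f_stop=14); a=st(); print(round(x*1000,1),r,a)
    if r or -a[2]>13: break
```

```text
[ 0.035  0.033 -0.377]
-131.5 False (27.0417, np.float64(-131.39), np.float64(-1.1))
-131.0 False (27.2917, np.float64(-130.99), np.float64(-0.38))
-130.5 False (27.5417, np.float64(-130.49), np.float64(-0.9))
-130.0 False (27.7917, np.float64(-129.97), np.float64(0.1))
-129.5 False (28.0417, np.float64(-129.92), np.float64(-1.86))
-129.0 False (28.2917, np.float64(-129.84), np.float64(-4.8))
-128.5 False (28.5417, np.float64(-129.82), np.float64(-7.0))
-128.0 False (28.7917, np.float64(-129.84), np.float64(-8.97))
-127.5 False (29.0417, np.float64(-129.87), np.float64(-8.95))
-127.0 False (29.2917, np.float64(-129.78), np.float64(-11.07))
-126.5 False (29.5417, np.float64(-129.57), np.float64(-12.11))
-126.0 False (29.7917, np.float64(-129.41), np.float64(-13.65))
```

Run:
```python
from h import *
from plant import manip, planner, grab_frame, camera_info
import json
th=np.radians(12.5);u=np.array([np.cos(th),np.sin(th),0]);O=np.array([.6067,-.2665,0])
q=lambda x,z:O+x*u+[0,0,z]
manip.hold(.5); print(manip.sense()["wrist_force"])
manip.line_to(q(-.131,.059),feed=.01); manip.line_to(q(-.15,.059),feed=.04); print(manip.line_to(q(-.15,.2),feed=.1))
manip.move_ptp(q(-.09,.26),[180,0,-77.5]); manip.hold(.3)
i=camera_info("wrist"); im=grab_frame("wrist"); cv2.imwrite("pics/w8.png",im[:,:,::-1]); crop("pics/w8.png",250,0,150,150,4,"pics/w8c.png")
json.dump({k:(v.tolist() if hasattr(v,'tolist') else v) for k,v in i.items()},open("pics/w8.json","w"))
im=grab_frame("scene"); cv2.imwrite("pics/s8.png",im[:,:,::-1]); crop("pics/s8.png",300,150,130,110,5,"pics/s8c.png")
print(manip.sense()["clock"])
```

```text
[-12.90732449  -2.30189914   9.66081522]
False
33.9583
```

View pics/s8.png

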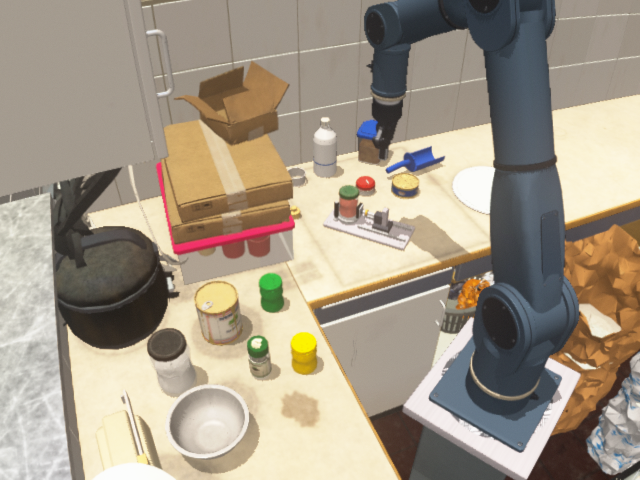

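View pics/s8c.png

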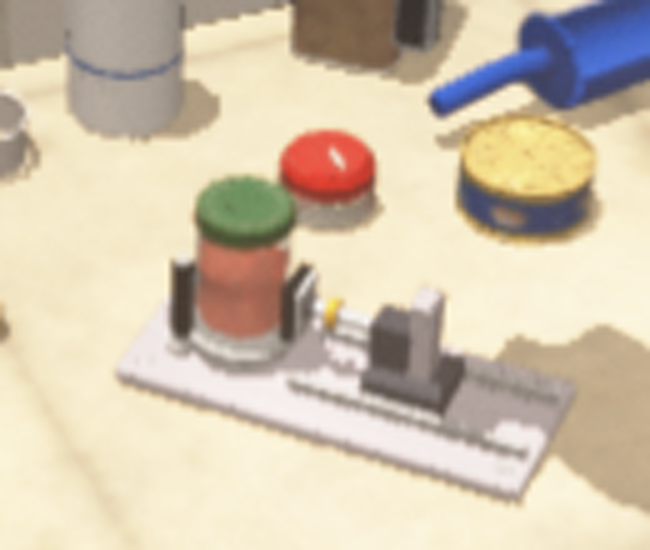

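View pics/w8c.png

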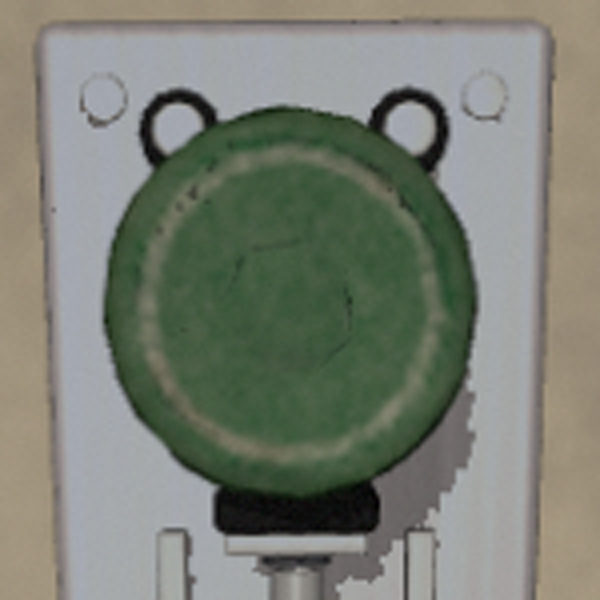

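Run:
```python
from h import *
from plant import manip, planner, grab_frame, camera_info
import json
np.set_printoptions(precision=4,suppress=True)
i={k:(np.array(v) if isinstance(v,list) else v) for k,v in json.load(open("pics/w8.json")).items()}
c=at(i,250+294/4-.4,302/4-.4,.115); e=at(i,250+291/4-.4,301/4-.4,.11)
th=np.radians(12.5);u=np.array([np.cos(th),np.sin(th),0]);v=np.array([-u[1],u[0],0]);O=np.array([.6067,-.2665,0])
print(c,(c-O)@u,(c-O)@v,(e-O)@u,(e-O)@v)
q=lambda x,z:O+x*u+[0,0,z]
manip.move_ptp(q(-.15,.16),[180,0,-77.5]); manip.line_to(q(-.15,.059),feed=.08,f_stop=20)
manip.line_to(q(-.133,.059),feed=.03,f_stop=12); manip.hold(.2)
s0=manip.sense()
def st():
    s=manip.sense(); return round(s["clock"],1),round((s["eef_pos"]-O)@u*1000,2),round((s["wrist_force"]-s0["wrist_force"])@u,2)
for x in np.arange(-.131,-.123,.0005):
    r=manip.line_to(q(x,.059),feed=.01,f_stop=14); manip.hold(.1); a=st(); print(round(x*1000,1),r,a)
    if r or -a[2]>11.5: break
```

```text
[ 0.6087 -0.2659  0.115 ] 0.0021265477273775045 0.00016669178607316734 0.0024762800345505885 0.0006333857570787655
-131.0 False (37.3, np.float64(-130.99), np.float64(0.3))
-130.5 False (37.6, np.float64(-130.5), np.float64(0.1))
-130.0 False (38.0, np.float64(-130.0), np.float64(0.15))
-129.5 False (38.3, np.float64(-129.7), np.float64(-0.91))
-129.0 False (38.7, np.float64(-129.65), np.float64(-5.36))
-128.5 False (39.0, np.float64(-129.62), np.float64(-7.46))
-128.0 False (39.4, np.float64(-129.63), np.float64(-8.58))
-127.5 False (39.7, np.float64(-129.64), np.float64(-9.38))
-127.0 False (40.1, np.float64(-129.57), np.float64(-11.12))
-126.5 False (40.4, np.float64(-129.44), np.float64(-11.4))
-126.0 False (40.8, np.float64(-129.29), np.float64(-13.32))
```

Run:
```python
from h import *
from plant import manip, planner, grab_frame, camera_info
import json
th=np.radians(12.5);u=np.array([np.cos(th),np.sin(th),0]);O=np.array([.6067,-.2665,0])
q=lambda x,z:O+x*u+[0,0,z]
manip.hold(.3)
manip.line_to(q(-.131,.059),feed=.01); manip.line_to(q(-.155,.059),feed=.04); manip.line_to(q(-.155,.2),feed=.1); manip.hold(.3)
for n in["scene","top"]:
    im=grab_frame(n); cv2.imwrite(f"pics/{n}9.png",im[:,:,::-1])
crop("pics/scene9.png",300,150,130,110,6,"pics/s9c.png"); print(manip.sense()["clock"],manip.sense()["wrist_force"])
```

```text
44.4333 [-0.15085504 -0.37823153  0.60543199]
```

View pics/s9c.png

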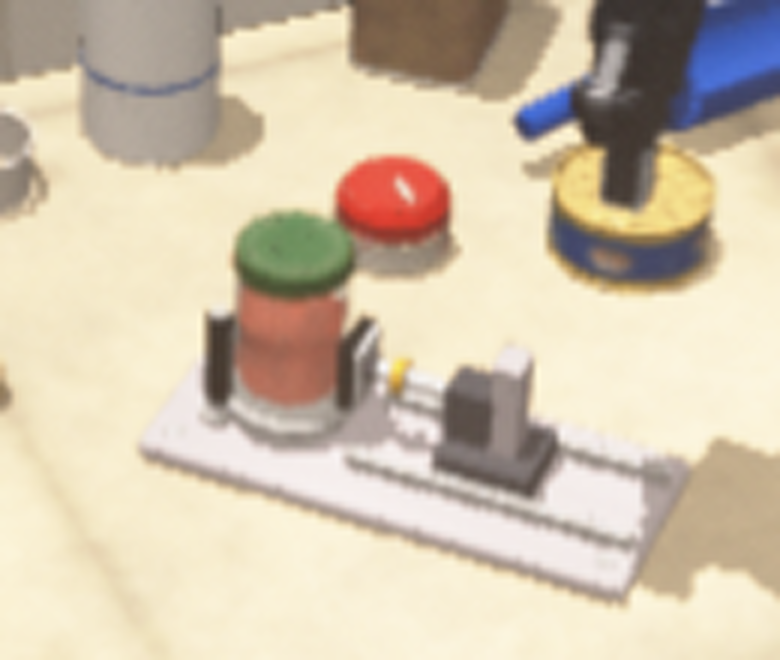

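View pics/top9.png

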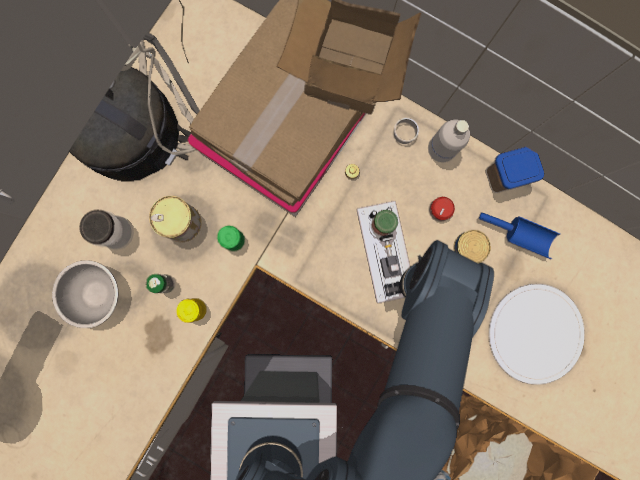

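The jar (scene crop ~(295,330)) stands upright, with the pad on one side and the posts on the other. The other things are at the same pixels as at the start.

Run:
```python
from plant import manip
manip.job_done()
```

```text
the job is handed in; nothing more can be done
```

The jar is standing on the platform, clamped against both stop posts, and I handed the job in at about 44 s. The hand-in gives no verdict.

- **What I did:** I gripped the jar by its lid and carried it round the front. I lowered it onto the platform until it touched, let go, then pushed the clamp's grip with closed fingers to about 13.5 N (roughly 7.5 N at the pad).
- **Hold after letting go:** I pushed the released clamp again as a check. It did not move until about 10 to 11 N, so the pad was still pressing with about 4 to 5 N. That push ended at 13.3 N, and I then released it again without repeating the check.
- **Position:** The close wrist view, taken before that last push, shows the jar touching both posts evenly with the pad against it. The final pictures show it upright. The bystanders and the look-alikes appear where they started.
- **Check that disagreed:** The lid's centre measured about 2 mm past the platform centre, toward the posts, where 1 mm at most was expected. It is within the camera's roughly 2 mm calibration error, so I left it.

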